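Put the largest grinding ball on the balance

TASK

Weigh the largest of the three loose steel grinding balls: pick it up from the bench without letting it roll away, lower it gently into the small ring-shaped holder in the middle of the balance pan, and leave it resting there by itself. Leave the two smaller balls lying where they are.

Things in the scene. Friction and masses are not known exactly. Their poses are not given: they have to be found in the camera images.
- large_ball: Plain solid steel ball, 50 mm in diameter, about 0.5 kg, the largest of three; lies loose on the flat bench, so its centre is 25 mm above the bench, and it rolls off at a one-sided push. Origin at its centre; its axes mean nothing.
- medium_ball: Plain steel ball, 36 mm in diameter, loose on the bench, not to be moved. Origin at its centre, 18 mm above the bench; its axes mean nothing.
- small_ball: Plain steel ball, 28 mm in diameter, loose on the bench, not to be moved. Origin at its centre, 14 mm above the bench; its axes mean nothing.
- seat (a point): Centre of the top edge (103 mm above the bench) of a dark steel ring fixed on the balance pan; z up. Ring 40 mm outside, 32 mm bore, 12 mm tall; the 50 mm ball rests on it with its centre 19 mm above this point and rolls off if let go over 14 mm off centre. Pan: rigid flat disc, 120 mm, no rim. Housing under it 190 mm square, 79 mm high; low screen and 20 mm slab reach 230 mm along x, 125 along y.

How it is judged:
On the way:
1. the largest ball is lifted clear of the bench (its centre more than 80 mm above it) (height (world z) of large_ball above 0.08 m), for 0.1 s.
At the end, for the whole second after the job is handed in: The largest ball rests in the ring holder on the balance: its centre within 10 mm of the ring's axis and 13 to 25 mm above the ring's top edge, at rest (below 20 mm/s). The medium and small balls lie within 25 mm of where they started (horizontal distance between large_ball and seat below 0.01 m and z of large_ball in the frame of seat between 0.013 and 0.025 m and linear speed of large_ball below 0.02 m/s and distance of each of medium_ball, small_ball from where it was at the start of the episode below 0.025 m); the robot touches nothing.
It fails at once if a smaller ball is moved more than 25 mm (distance of any of medium_ball, small_ball from where it was at the start of the episode above 0.025 m).
It fails at once if the largest ball rolls away: lies low (centre below 50 mm) more than 80 mm from where it started (height (world z) of large_ball below 0.05 m and distance of large_ball from where it was at the start of the episode above 0.08 m).
It fails at once if the largest ball is dropped or thrown into the holder (faster than 0.6 m/s within 30 mm of the ring's axis and less than 30 mm above the ring's top edge) (horizontal distance between large_ball and seat below 0.03 m and z of large_ball in the frame of seat below 0.03 m and linear speed of large_ball above 0.6 m/s).
It also fails if it takes over 42 s, if anything falls off the work surface, if the arm or the gripper's body presses on something with over 40 N, if the wrist force passes 120 N, or if a joint passes its speed limit or range.

ROBOT

A 7-joint arm with a two-finger parallel gripper is mounted at the origin on the work surface. World frame = base frame: x ahead of the robot, y to its left, z up, the work surface at z = 0. Lengths are in m, angles in rad, forces in N, time in s.
With the tool pointing down it reaches from about 0.425 to 1.025 m from the base axis. Payload 3.6 kg.
Tool frame: the origin (TCP) lies on the centre line of the jaws, within the pads' length; the fingertips stand 8 mm ahead of it and the grasp point (between the pads) lies 11 mm behind it; z points along the fingers, y is the line along which they close (so a half turn about z gives the same grasp; the last joint's range is limited). The gripper opens to 85 mm and grips with 20 to 120 N. Pads are 22 mm wide; open, the fingers measure 114 mm over their backs; the gripper's body (76 mm by 85 mm) begins 54 mm behind the grasp point. The pads swing forward as they close: fully open they stand 13 mm farther back than shut.
Start: joints at [1.173, 0.591, 0.048, 1.609, -0.033, 0.943, -0.034], TCP at [0.218, -0.692, 0.239] pointing down, gripper open.
Joint ranges: [-2.69, 2.69], [-0.47, 2.24], [-1.27, 1.36], [0.19, 2.51], [-1.53, 4.68], [0.08, 2.07], [-3.09, 3.09]. Speed limits (rad/s): [2.57, 2.57, 3.14, 3.14, 3.14, 3.14, 3.14].

INTERFACE

Orientations are given as a 3x3 rotation matrix whose columns are the frame's x, y, z axes.
In Python, from plant import arm gives the robot as it stands.
- The arm moves only by the tool servo_tool, never from a script. Its argument "moves" is a list of rows, each a list of 7 numbers: the shift along the world's x, y, z in cm, then the turn, a rotation vector about the world's x, y, z in rad, then the opening, from 0 (shut) to 1 (fully open). A call has exactly 10 rows; each row is the pose to reach, as a shift and turn from the pose commanded when the call began; what a row does not reach only later rows make up. A row lasts 1/8 s, in which the tool goes at most 62.5 mm and 10.7 degrees, less where a joint would pass 70% of its speed; a pose out of reach is approached as far as the arm can. A call with a gripper value outside its range is refused whole. The fingers move at their own pace and stop on an object; "newtons" is the grip in N (left out, the last holds). Time passes only in rows, so rows that repeat a pose let the fingers close, or fill a call up. It gives the time, the measured TCP pose, the force, the opening and the grip force at its end, in the units of the state.
- arm.get_state(): the state, without advancing time (a new reading comes with each control period).
- arm.snapshot(name): name is "side" or "top"; returns a dict with "pixels" (480x640x3 uint8, red, green, blue), "vertical_fov" (degrees; the focal length in pixels is half the picture's height over the tangent of half this angle, whatever the lens; pixels are square), "cx", "cy" (the principal point, pixels), "dist_coeffs" ([k1, k2, p1, p2, k3] as OpenCV has them; the pictures are not rectified), "R" (3x3) and "t" (3): a world point X has camera coordinates R X + t. Camera axes: x right, y down, z forward; pixel columns grow to the right and rows downward; lengths in m; the calibration is good to about 2 mm. A picture is of the moment at which its call begins. There is no depth.
- arm.sign_off(): hands the job in; it is judged then, once.
The state is a dict: "clock": time; "qpos": joint angles; "qd": joint speeds; "joint_torque": joint torques, N m; "ee_pos": TCP position; "ee_rot": TCP orientation; "wrist_force": force on the tool from outside, world axes, zero at the start; "ft_torque": the same for the moment, N m; "width": finger opening in m; "grip_force": force on a finger pad.
Only numpy, scipy, OpenCV 4.12 (cv2) and the standard library are available. Lean on these libraries where they do the work, as an engineer would, in place of code of your own. Each camera call takes 0.05 s, during which the arm holds its last target. There are 200 camera calls.

## Working session

There is one attempt and no reset: what is moved stays moved. The work goes in short steps, Python scripts to look and compute and a tool call to move; the robot and the scene stay as the last step left them, time stands still between calls to the robot, and variables do not carry over. Pictures are saved under pics/ and viewed, at most 10 in all, crops included, and the job is handed in when it is done.

Besides the shell and the picture viewer there is one more tool, called after "Request:" by a JSON object that holds its "op" and its "data". servo_tool: Moves the arm, as the interface text tells. Its arguments: {"type":"object","properties":{"moves":{"type":"array"},"newtons":{"type":"number"}},"required":["moves"]}

```bash
mkdir -p pics
python3 - <<'E'
from plant import arm
import cv2,pickle
d={}
for n in("side","top"):
    s=arm.snapshot(n); d[n]=s
    cv2.imwrite(f"pics/{n}0.png",s["pixels"][:,:,::-1])
    print(n,s["vertical_fov"],s["cx"],s["cy"],s["dist_coeffs"],s["R"],s["t"])
pickle.dump(d,open("s0.pkl","wb"))
s=arm.get_state();print(s["clock"],s["ee_pos"],s["ee_rot"],s["width"])
E
```

```text
side 52.895856549896436 326.23183152311174 240.95575446683736 [-0.03948013  0.          0.          0.          0.        ] [[ 0.83441166 -0.55111038  0.00587629]
 [-0.32000616 -0.49313271 -0.80895994]
 [ 0.44872401  0.67312516 -0.5878344 ]] [-0.45874527  0.25807852  0.61940023]
top 54.331819747010336 315.6827924381506 240.05672122358231 [-0.04918799  0.          0.          0.          0.        ] [[ 2.95217300e-02 -9.99564041e-01  4.41165736e-04]
 [-9.95304336e-01 -2.94366191e-02 -9.22104348e-02]
 [ 9.21832213e-02  2.28311739e-03 -9.95739444e-01]] [-0.006782    0.56327088  0.82605086]
0.1 [ 0.2173574  -0.69088439  0.23823664] [[ 9.53897099e-01  3.00132964e-01 -7.26600134e-04]
 [ 3.00133818e-01 -9.53895213e-01  1.90077146e-03]
 [-1.22616218e-04 -2.03121765e-03 -9.99997930e-01]] 0.08517421796220946
```

View pics/side0.png

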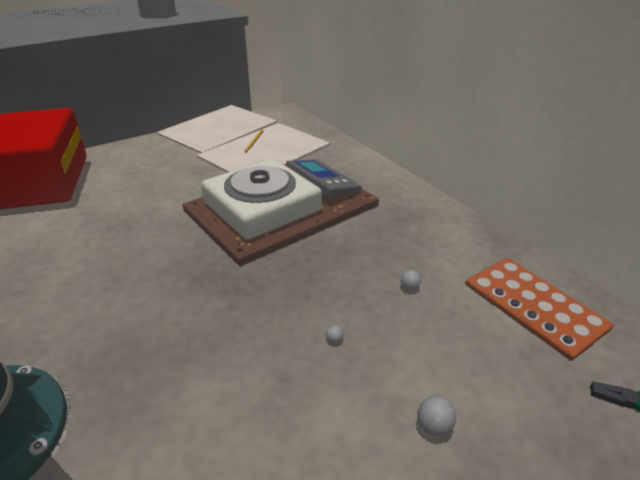

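View pics/top0.png

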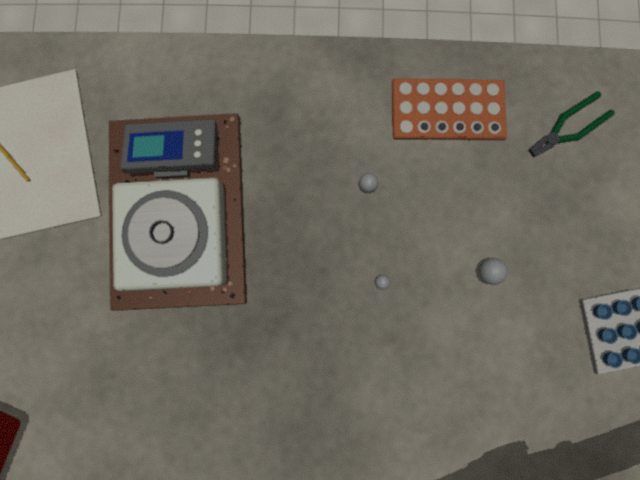

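The side view shows the large ball at (436,418), medium at (411,281), small at (334,335) and ring at (260,176). The top view shows the large ball at (492,271), medium at (368,183), small at (382,282) and ring at (162,232).

```bash
cat > h.py <<'E'
import numpy as np,cv2
def cam(s):
    f=240/np.tan(np.radians(s["vertical_fov"]/2))
    return np.array([[f,0,s["cx"]],[0,f,s["cy"]],[0,0,1]]),np.array(s["dist_coeffs"]),np.array(s["R"]),np.array(s["t"])
def proj(s,X):
    K,D,R,t=cam(s); return cv2.projectPoints(np.array(X,float).reshape(-1,1,3),cv2.Rodrigues(R)[0],t,K,D)[0][:,0]
def tri(s1,p1,s2,p2):
    P=[];u=[]
    for s,p in((s1,p1),(s2,p2)):
        K,D,R,t=cam(s); P.append(np.c_[R,t]); u.append(cv2.undistortPoints(np.array(p,float).reshape(1,1,2),K,D).reshape(2,1))
    X=cv2.triangulatePoints(*P,*u)[:,0]; X=X[:3]/X[3]
    return X,[np.round(proj(s,X)[0]-p,2) for s,p in((s1,p1),(s2,p2))]
def circ(s,p,w,r):
    x,y=p; g=cv2.cvtColor(s["pixels"],cv2.COLOR_RGB2GRAY)[y-w:y+w,x-w:x+w]
    g=cv2.GaussianBlur(cv2.resize(g,None,fx=4,fy=4,interpolation=cv2.INTER_CUBIC),(0,0),2)
    c=cv2.HoughCircles(g,cv2.HOUGH_GRADIENT_ALT,1,200,param1=60,param2=.5,minRadius=int(4*r*.75),maxRadius=int(4*r*1.3))
    return None if c is None else (c[0,0]/4+[x-w-.375,y-w-.375,0])
def ring(s,p,w,th=80):
    x,y=p; g=cv2.cvtColor(s["pixels"],cv2.COLOR_RGB2GRAY)[y-w:y+w,x-w:x+w]
    g=cv2.resize(g,None,fx=4,fy=4,interpolation=cv2.INTER_CUBIC)
    cs,_=cv2.findContours((g<th).astype(np.uint8),cv2.RETR_EXTERNAL,cv2.CHAIN_APPROX_NONE)
    e=cv2.fitEllipse(max(cs,key=cv2.contourArea)); return np.array(e[0])/4+[x-w-.375,y-w-.375],np.array(e[1])/4
E
python3 - <<'E'
import pickle,cv2,numpy as np
from h import *
d=pickle.load(open("s0.pkl","rb"));S,T=d["side"],d["top"]
for n,ps,rs,pt,rt in(("L",(436,418),20,(492,271),15),("M",(411,281),11,(368,183),10),("S",(334,335),10,(382,282),8)):
    a=circ(S,ps,int(rs*2),rs);b=circ(T,pt,int(rt*2),rt);print(n,a,b)
    a=ps if a is None else a[:2]; b=pt if b is None else b[:2]
    print(tri(S,a,T,b))
a=ring(S,(260,176),14);b=ring(T,(162,232),16);print(a,b,tri(S,a[0],T,b[0]))
A=S["pixels"][396:440,414:458];B=T["pixels"][249:293,470:514];C=S["pixels"][154:198,238:282];D=T["pixels"][210:254,140:184]
cv2.imwrite("pics/c0.png",cv2.resize(np.vstack([np.hstack([A,B]),np.hstack([C,D])])[:,:,::-1],None,fx=6,fy=6,interpolation=cv2.INTER_NEAREST))
E
```

```text
L None [493.375      270.625       12.94684315]
(array([ 0.51515023, -0.31584178,  0.02281994]), [array([ 1.63, -0.31]), array([-0.68,  0.96])])
M None [369.125      181.625        9.00338459]
(array([ 0.67520193, -0.08569066,  0.01666476]), [array([ 0.87, -0.16]), array([-0.49,  0.68])])
S None [381.875      281.625        8.13132095]
(array([ 0.49049512, -0.11358254,  0.01189482]), [array([ 0.64, -0.06]), array([-0.29,  0.46])])
(array([259.1338253, 176.3996439]), array([12.20979118, 18.71571541])) (array([161.36854458, 231.69763947]), array([22.23685837, 23.85768318])) (array([0.56219081, 0.26978352, 0.0972059 ]), [array([ 0.48, -0.01]), array([-0.28,  0.51])])
```

View pics/c0.png

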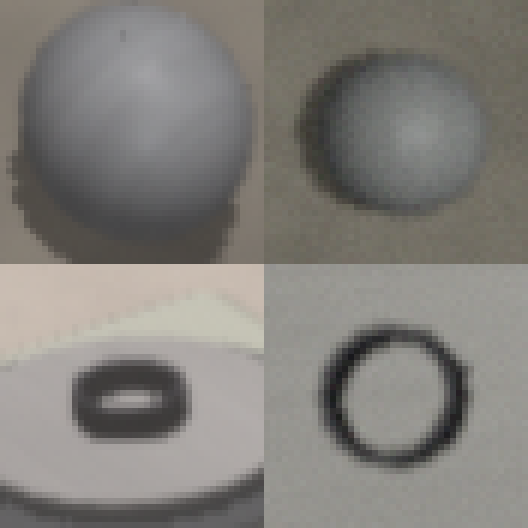

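The crops give these centres: large ball at about (436.3,415.8) in side and (493.3,270.7) in top; ring at about (259.3,176.4) in side and (161.3,231.5) in top.

Run:
```python
import pickle
from h import *
d=pickle.load(open("s0.pkl","rb"));S,T=d["side"],d["top"]
print(tri(S,(436.25,415.8),T,(493.3,270.7)),tri(S,(259.3,176.4),T,(161.3,231.5)))
print(proj(T,[.515,-.316,.025]),proj(S,[.515,-.316,.025]))
```

```text
(array([ 0.51530625, -0.31475917,  0.02606818]), [array([ 1.25, -0.23]), array([-0.53,  0.74])]) (array([0.56259007, 0.26996545, 0.09700401]), [array([ 0.45, -0.01]), array([-0.26,  0.49])])
[[493.22334127 271.63778401]] [[437.87834454 416.85582081]]
```

Request:
{"op": "servo_tool", "data": {"moves": [[3,4,-1,0,0,0,1],[7,9,-2,0,0,0,1],[11,14,-4,0,0,0,1],[15,19,-6,0,0,0,1],[19,24,-8,0,0,0,1],[23,29,-9,0,0,0,1],[26.5,33.5,-10,0,0,0,1],[29,36.5,-11,0,0,0,1],[29.8,37.5,-11,0,0,0,1],[29.8,37.5,-11,0,0,0,1]], "newtons": 40}}

```text
clock: 1.35
ee_pos: [0.5158, -0.316, 0.1291]
ee_rot: [[0.953, 0.302, -0.001], [0.302, -0.953, 0.0], [-0.0, -0.0, -1.0]]
wrist_force: [-1.0, -0.6, -0.1]
width: 0.0856
grip_force: 0.0
```

Request:
{"op": "servo_tool", "data": {"moves": [[0,0.1,-2,0,0,0,1],[0,0.1,-4.5,0,0,0,1],[0,0.1,-7,0,0,0,1],[0,0.1,-9,0,0,0,1],[0,0.1,-10.5,0,0,0,1],[0,0.1,-11.3,0,0,0,1],[0,0.1,-11.3,0,0,0,1],[0,0.1,-11.3,0,0,0,1],[0,0.1,-11.3,0,0,0,1],[0,0.1,-11.3,0,0,0,1]]}}

```text
clock: 2.6
ee_pos: [0.5159, -0.3156, 0.0168]
ee_rot: [[0.954, 0.3, 0.001], [0.3, -0.954, -0.0], [0.001, 0.001, -1.0]]
wrist_force: [-0.2, -0.6, 0.4]
width: 0.0854
grip_force: 0.0
```

Run:
```python
from plant import arm
import cv2,numpy as np
S=arm.snapshot("side")["pixels"];T=arm.snapshot("top")["pixels"]
print(arm.get_state()["ee_pos"])
c=lambda I,x,y:I[max(0,min(y-60,360)):][:120,x-60:x+60]
cv2.imwrite("pics/c1.png",cv2.resize(np.hstack([c(S,437,400),c(T,493,271)])[:,:,::-1],None,fx=3.3,fy=3.3,interpolation=cv2.INTER_CUBIC))
```

```text
[ 0.51573301 -0.31562365  0.01658991]
```

View pics/c1.png

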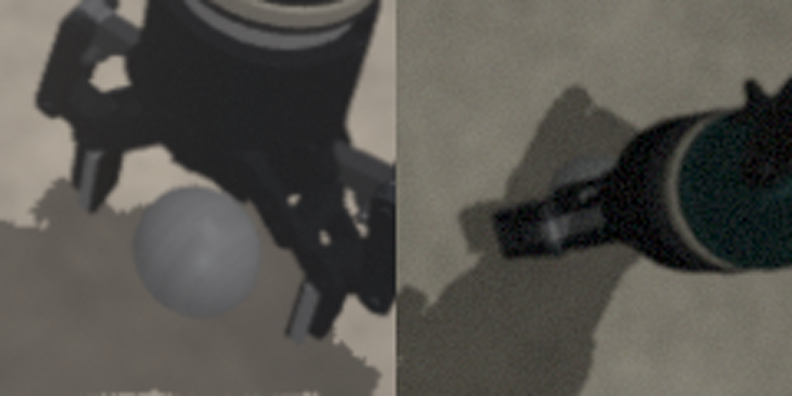

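The left crop shows the ball centred at (198,250) between the pad tips at (93,205) and (305,335), so I can close.

Request:
{"op": "servo_tool", "data": {"moves": [[0,0,0,0,0,0,0.85],[0,0,0,0,0,0,0.75],[0,0,0,0,0,0,0.67],[0,0,0,0,0,0,0.62],[0,0,0,0,0,0,0.58],[0,0,0,0,0,0,0.54],[0,0,0,0,0,0,0.45],[0,0,0,0,0,0,0.3],[0,0,0,0,0,0,0.3],[0,0,0,0,0,0,0.3]], "newtons": 50}}

```text
clock: 3.95
ee_pos: [0.5156, -0.3155, 0.0166]
ee_rot: [[0.954, 0.3, -0.0], [0.3, -0.954, 0.0], [-0.0, -0.0, -1.0]]
wrist_force: [-1.5, 1.0, 5.3]
width: 0.0481
grip_force: 50.7
```

Request:
{"op": "servo_tool", "data": {"moves": [[0,0,0.3,0,0,0,0.3],[0,0,1,0,0,0,0.3],[0,0,2,0,0,0,0.3],[0,0,3.5,0,0,0,0.3],[0,0,5.5,0,0,0,0.3],[0,0,8,0,0,0,0.3],[0,0,11,0,0,0,0.3],[0,0,14,0,0,0,0.3],[0,0,16,0,0,0,0.3],[0,0,16,0,0,0,0.3]]}}

```text
clock: 5.2
ee_pos: [0.5167, -0.3163, 0.1792]
ee_rot: [[0.954, 0.3, 0.005], [0.3, -0.954, -0.002], [0.004, 0.004, -1.0]]
wrist_force: [1.0, -0.2, -4.9]
width: 0.0478
grip_force: 52.2
```

Run:
```python
from plant import arm
import cv2,numpy as np
from h import *
s=arm.snapshot("side");S=s["pixels"];st=arm.get_state()
p=st["ee_pos"];q=proj(s,[p,p+[0,0,.011]]);print(p,q,st["wrist_force"],st["width"],st["grip_force"])
x,y=map(int,q[0]);x0,y0=max(0,x-60),max(0,y-60);print(x0,y0)
cv2.imwrite("pics/c2.png",cv2.resize(S[y0:y0+120,x0:x0+120,::-1],None,fx=4,fy=4,interpolation=cv2.INTER_CUBIC))
```

```text
[ 0.51579687 -0.31571889  0.17766676] [[458.18607557 335.40109453]
 [459.88147791 328.46803864]] [ 0.0388057  -0.05461281 -4.70901558] 0.04750198700068169 52.20337092876434
398 275
```

View pics/c2.png

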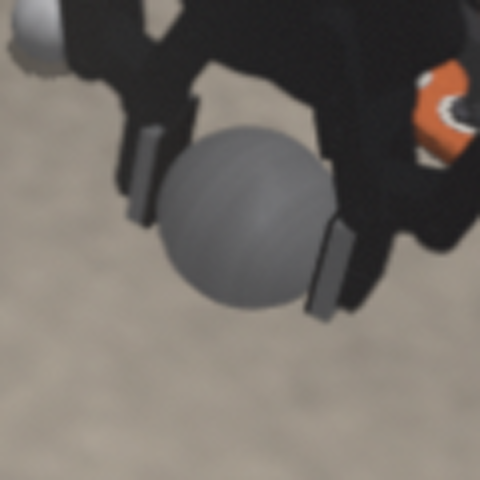

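The ball is firmly held at about (460,329), matching the grasp point. Carrying it over to the ring.

Request:
{"op": "servo_tool", "data": {"moves": [[0.1,1.5,0.5,0,0,0,0.3],[0.4,4.5,1.5,0,0,0,0.3],[0.8,9,2.5,0,0,0,0.3],[1.2,14,3,0,0,0,0.3],[1.6,19,3,0,0,0,0.3],[2,24,3,0,0,0,0.3],[2.4,29,3,0,0,0,0.3],[2.8,34,3,0,0,0,0.3],[3.2,39,3,0,0,0,0.3],[3.6,44,3,0,0,0,0.3]]}}

```text
clock: 6.5
ee_pos: [0.55, 0.127, 0.2054]
ee_rot: [[0.954, 0.301, -0.003], [0.301, -0.954, -0.0], [-0.002, -0.001, -1.0]]
wrist_force: [-0.2, -0.4, -3.1]
width: 0.0476
grip_force: 52.4
```

Request:
{"op": "servo_tool", "data": {"moves": [[0.4,5,0,0,0,0,0.3],[0.7,9,0,0,0,0,0.3],[0.9,12,-0.5,0,0,0,0.3],[1.1,14,-1,0,0,0,0.3],[1.1,14.6,-2,0,0,0,0.3],[1.1,14.6,-3,0,0,0,0.3],[1.1,14.6,-4,0,0,0,0.3],[1.1,14.6,-5,0,0,0,0.3],[1.1,14.6,-5,0,0,0,0.3],[1.1,14.6,-5,0,0,0,0.3]]}}

```text
clock: 7.75
ee_pos: [0.5629, 0.2703, 0.1565]
ee_rot: [[0.954, 0.3, 0.0], [0.3, -0.954, 0.0], [0.0, -0.0, -1.0]]
wrist_force: [-0.0, -0.9, -3.8]
width: 0.0475
grip_force: 52.4
```

Run:
```python
from plant import arm
import cv2,numpy as np
from h import *
s=arm.snapshot("side");S=s["pixels"];st=arm.get_state()
p=st["ee_pos"];print(p,proj(s,[p+[0,0,.009],[.5625,.27,.103]]),st["wrist_force"],st["width"])
cv2.imwrite("pics/c3.png",cv2.resize(S[110:230,200:320,::-1],None,fx=5,fy=5,interpolation=cv2.INTER_CUBIC))
```

```text
[0.56300031 0.27043684 0.15673316] [[257.28290508 145.60222731]
 [259.48727534 173.8180601 ]] [ 0.17392957 -0.22967819 -4.59592045] 0.04747331088658299
```

View pics/c3.png

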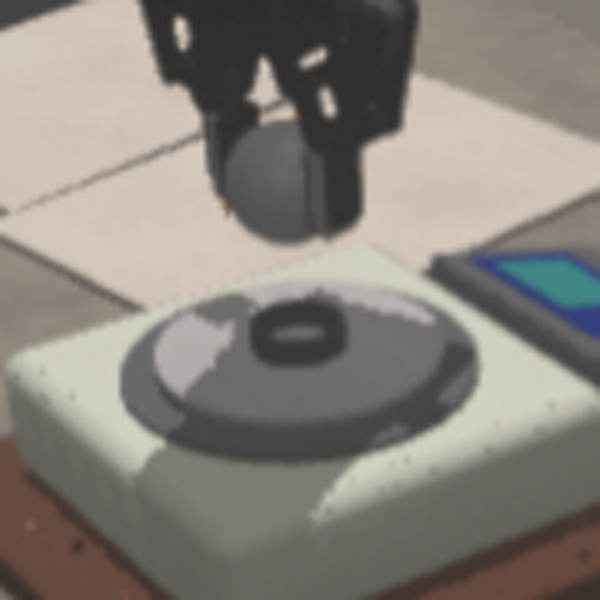

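The ball is at about (257,146), directly over the ring at (259,174) as projected. Lowering it now.

Request:
{"op": "servo_tool", "data": {"moves": [[0,0,-0.8,0,0,0,0.3],[0,0,-1.8,0,0,0,0.3],[0,0,-2.6,0,0,0,0.3],[0,0,-3.2,0,0,0,0.3],[0,0,-3.6,0,0,0,0.3],[0,0,-3.8,0,0,0,0.3],[0,0,-4,0,0,0,0.3],[0,0,-4.1,0,0,0,0.3],[0,0,-4.2,0,0,0,0.3],[0,0,-4.2,0,0,0,0.3]]}}

```text
clock: 9.05
ee_pos: [0.5626, 0.2704, 0.1143]
ee_rot: [[0.954, 0.3, -0.0], [0.3, -0.954, 0.0], [-0.0, -0.0, -1.0]]
wrist_force: [-0.5, 0.6, -3.6]
width: 0.0478
grip_force: 52.4
```

Request:
{"op": "servo_tool", "data": {"moves": [[0,0,0,0,0,0,0.3],[0,0,-0.05,0,0,0,0.3],[0,0,-0.1,0,0,0,0.3],[0,0,-0.1,0,0,0,0.3],[0,0,-0.15,0,0,0,0.3],[0,0,-0.15,0,0,0,0.3],[0,0,-0.2,0,0,0,0.3],[0,0,-0.2,0,0,0,0.3],[0,0,-0.2,0,0,0,0.3],[0,0,-0.2,0,0,0,0.3]]}}

```text
clock: 10.3
ee_pos: [0.5628, 0.2705, 0.1135]
ee_rot: [[0.954, 0.3, 0.0], [0.3, -0.954, 0.0], [0.001, -0.0, -1.0]]
wrist_force: [-2.5, -1.8, 8.1]
width: 0.0479
grip_force: 53.4
```

Run:
```python
from plant import arm
import cv2,numpy as np
from h import *
s=arm.snapshot("side");S=s["pixels"];st=arm.get_state()
p=st["ee_pos"];print(p,proj(s,[p+[0,0,.009],[.5625,.27,.122]]),st["wrist_force"],st["width"])
cv2.imwrite("pics/c4.png",cv2.resize(S[120:220,210:310,::-1],None,fx=6,fy=6,interpolation=cv2.INTER_CUBIC))
```

```text
[0.56274763 0.27051601 0.11347759] [[258.77357108 165.19073126]
 [258.79749837 165.52952364]] [-3.34389189 -1.49740132  7.77715499] 0.047250896784634316
```

View pics/c4.png

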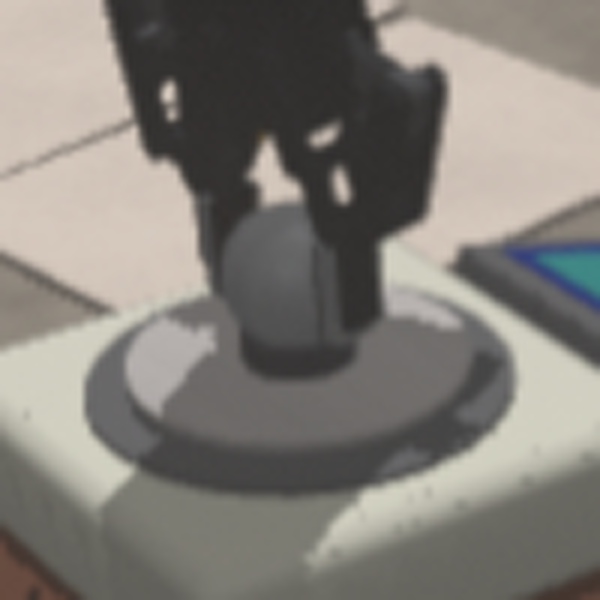

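The ball sits on the ring (ring centred at about (298,350) in the crop) with contact force at the expected height. Releasing slowly.

Request:
{"op": "servo_tool", "data": {"moves": [[-0.05,-0.05,0,0,0,0,0.5],[-0.05,-0.05,0,0,0,0,0.56],[-0.05,-0.05,0,0,0,0,0.6],[-0.05,-0.05,0,0,0,0,0.64],[-0.05,-0.05,0,0,0,0,0.7],[-0.05,-0.05,0,0,0,0,0.8],[-0.05,-0.05,0,0,0,0,0.9],[-0.05,-0.05,0,0,0,0,1],[-0.05,-0.05,0,0,0,0,1],[-0.05,-0.05,0,0,0,0,1]], "newtons": 20}}

```text
clock: 11.6
ee_pos: [0.5621, 0.2699, 0.1123]
ee_rot: [[0.954, 0.3, -0.0], [0.3, -0.954, -0.0], [-0.0, 0.0, -1.0]]
wrist_force: [-0.4, -0.8, 0.9]
width: 0.0853
grip_force: 0.0
```

Request:
{"op": "servo_tool", "data": {"moves": [[0,0,1,0,0,0,1],[0,0,2.5,0,0,0,1],[0,0,4.5,0,0,0,1],[0,0,7,0,0,0,1],[0,0,10,0,0,0,1],[0,0,13,0,0,0,1],[0,0,15,0,0,0,1],[0,0,16,0,0,0,1],[0,0,16,0,0,0,1],[0,0,16,0,0,0,1]]}}

```text
clock: 12.85
ee_pos: [0.5614, 0.2696, 0.2715]
ee_rot: [[0.954, 0.3, -0.002], [0.3, -0.954, -0.001], [-0.002, 0.0, -1.0]]
wrist_force: [0.2, -0.2, -0.4]
width: 0.0856
grip_force: 0.0
```

Run:
```python
from plant import arm
import cv2
from h import *
s=arm.snapshot("side");st=arm.get_state();print(st["clock"],st["ee_pos"],st["wrist_force"],st["width"],proj(s,[.5625,.27,.122]))
cv2.imwrite("pics/c5.png",s["pixels"][:,:,::-1])
```

```text
12.9 [0.56142987 0.26957952 0.27126442] [-0.14644723 -0.20897732 -0.61661978] 0.08530633778024174 [[258.79749837 165.52952364]]
```

View pics/c5.png

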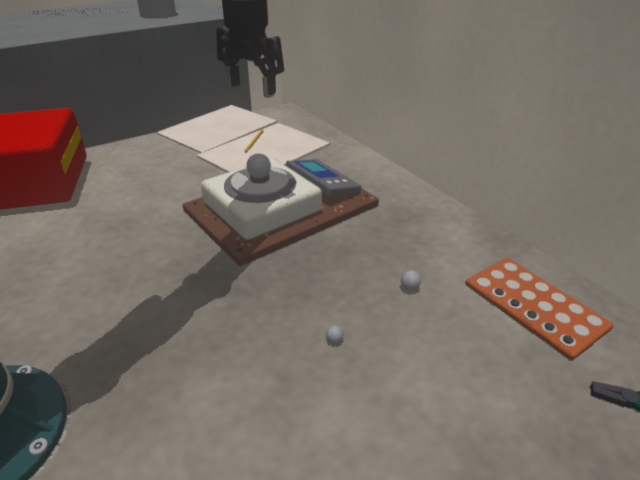

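The ball rests in the ring at (259,166), where the projection put it. The medium ball (411,281) and small ball (334,335) have not moved, and the gripper is clear.

```bash
python3 -c "
from plant import arm
print(arm.sign_off())"
```

```text
the job is handed in; nothing more can be done
None
```

The largest ball is resting by itself in the ring holder on the balance pan, the two smaller balls are where they started, and I handed the job in at about 13 s of the 42 s; no verdict was returned.

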